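Clip the sample carousel onto its spindle

ROBOT

A 6-joint arm with a two-finger parallel gripper is mounted at the origin on the work surface. World frame = base frame: x ahead of the robot, y to its left, z up, the work surface at z = 0. Lengths are in m, angles in degrees, forces in N, time in s.
With the tool pointing down it reaches from about 0.325 to 0.875 m from the base axis. Payload 4.4 kg.
Tool frame: the origin (TCP) lies on the front face of the gripper's body, between the roots of the fingers; the fingertips stand 73 mm ahead of it and the grasp point (between the pads) lies 54 mm ahead of it; z points along the fingers, y is the line along which they close (so a half turn about z gives the same grasp; the last joint's range is limited). The gripper opens to 85 mm and grips with 20 to 120 N. Pads are 22 mm wide; open, the fingers measure 114 mm over their backs; the gripper's body (76 mm by 85 mm) begins 54 mm behind the grasp point. The pads swing forward as they close: fully open they stand 13 mm farther back than shut.
Start: joints at [55.606, 11.837, 88.321, -0, 79.842, -8.623], TCP at [0.25, 0.518, 0.304] pointing down, gripper open.
Joint ranges: [-156.59, 156.59], [-49.26, 127.26], [12.9, 141.05], [-63.56, 243.56], [4.71, 150.69], [-161.64, 161.64]. Speed limits (degrees/s): [159.86, 159.86, 180, 180, 180, 180].

INTERFACE

Orientations are given as [roll, pitch, yaw] about the fixed x, y, z axes, in that order (R = Rz(yaw) Ry(pitch) Rx(roll)).
In Python, from rig import read_state, cams, ticket gives the robot as it stands. The module is installed in compiled form; this text tells all that it offers.
- The arm moves only by the shell command python3 -m creep 'ROWS' [FORCE]. ROWS is JSON, a list of rows, each a list of 5 numbers: the opening, from 0 (shut) to 1 (fully open), then the shift along the world's x, y, z in mm, then the turn about the world's z in degrees. In form: [[fingers, x, y, z, twist], ...]. A call has 1 to 20 rows; each row shifts and turns the commanded pose from where the row before left it; what a row does not reach is not made up. A row lasts 1/12 s, in which the tool goes at most 41.7 mm and 7.16 degrees, less where a joint would pass 70% of its speed; a pose out of reach is approached as far as the arm can. A call with a gripper value outside its range is refused whole. The fingers move at their own pace and stop on an object; FORCE is the grip in N (left out, the last holds). Time passes only in rows, so rows that do not move let the fingers close. It gives the time, the measured TCP pose, the force, the opening and the grip force at its end, in the units of the state.
- read_state(): the state, without advancing time (a new reading comes with each control period).
- cams.grab_frame(name): name is "scene" or "side" or "wrist"; returns a dict with "frame" (420x560x3 uint8, blue, green, red), "mtx" (3x3 intrinsics, pixels), "origin" and "attitude" of the camera in the world. Camera axes: x right, y down, z forward; pixel columns grow to the right and rows downward; lengths in m; the calibration is good to about 2 mm. A picture is of the moment at which its call begins. There is no depth.
- ticket.hand_in(): hands the job in; it is judged then, once.
The state is a dict: "time_s": time; "q": joint angles; "joint_vel": joint speeds; "tau": joint torques, N m; "position": TCP position; "tcp_rot": TCP orientation; "wrist_force": force on the tool from outside, world axes, zero at the start; "ft_torque": the same for the moment, N m; "width": opening from 0.0 (shut) to 1.0 (fully open); "gripper_force": force on a finger pad.
Only numpy, scipy, OpenCV 4.12 (cv2) and the standard library are available. Lean on these libraries where they do the work, as an engineer would, in place of code of your own. Each camera call takes 0.05 s, during which the arm holds its last target. There are 200 camera calls.

TASK

The sample carousel still lacks its retainer: take the two-tined fork tool by its handle, set its tines behind the U-shaped spring clip lying in the carousel's guide track, and push the clip along the track until it snaps fully home round the grooved spindle. Then stand the fork tool upright on the bench again and let go. Move the clip only with the fork, never with the fingers, and leave the other, single-bladed tool where it stands.

Things in the scene. Friction and masses are not known exactly. Their poses are not given: they have to be found in the camera images.
- fork: Fork tool standing on its steel sole. Origin: sole underside below the handle's middle; z up, +x the way the tines point. Upright black handle 22 (x) by 24 (y) mm, top at z = 90; grip its y faces at z = 60. Sole 8 thick, 48 wide, x = -26 to 11; then two tines (8 thick, 9 wide, 30 gap between, 48 overall) to x = 34. 160 g. Tell it from the blade by its two tines.
- blade: Bystander tool: same black handle and sole as the fork, but one central tongue 16 mm wide instead of two tines. Origin and axes as for the fork.
- clip: Flat U steel spring clip, 6 mm thick, on the disc in the track, 45-65 mm short of the spindle. Origin: underside, centre of the U; +x out of its mouth, the way to push. Back bar 64 wide, rear face (push here) x = -24.5; mid tail 10 wide to x = -33 goes between the tines. Sprung arms to x = 20 meet the neck 18 mm short of home and snap past it, 4-12 N, then hard stop. 75 g.
- groove (a point): Spindle axis at disc top, 58 mm above bench; z up, +x = push direction along the track. Fixed unit: white base 150 mm square, grey disc 210 across. Spindle neck (groove) 20 dia, 9 high, below a head 32 dia, top 24 above the disc. Two rails 6 high, 72 apart, x = -102 to -20, rear end open. Capped cups 15 high outside the rails. The clip is home when its origin is here.
Mind the look-alikes: they are no part of the job. What is shaped like the fork but green is not meant. What is shaped like the clip but green is not meant.

How it is judged:
By the outcome, as a careful person would: the job done as asked, in the order asked, and still so for the second after the job is handed in, with the robot touching nothing.
It also fails if it takes over 42 s, if anything falls off the work surface, if the arm or the gripper's body presses on something with over 40 N, if the wrist force passes 120 N, or if a joint passes its speed limit or range.

## Working session

There is one attempt and no reset: what is moved stays moved. The work goes in short steps, Python scripts to look and compute and a shell command to move; the robot and the scene stay as the last step left them, time stands still between calls to the robot, and variables do not carry over. Pictures are saved under pics/ and viewed, at most 10 in all, crops included, and the job is handed in when it is done.

```bash
mkdir -p pics; cat > h.py <<'E'
import numpy as np, cv2, json
from rig import read_state, cams, ticket
from scipy.spatial.transform import Rotation as R
def grab(n,f):
    d=cams.grab_frame(n); cv2.imwrite(f'pics/{f}.png',d['frame'])
    a=np.array(d['attitude'],float)
    d['R']=a if a.shape==(3,3) else R.from_euler('xyz',a,degrees=True).as_matrix()
    np.savez(f'pics/{f}.npz',K=d['mtx'],o=d['origin'],R=d['R']); return d
def ray(f,u,v,z):
    d=np.load(f'pics/{f}.npz'); r=d['R']@np.linalg.solve(d['K'],[u,v,1.]); o=d['o']
    return o+r*(z-o[2])/r[2]
def proj(f,p):
    d=np.load(f'pics/{f}.npz'); c=d['K']@(d['R'].T@(np.array(p)-d['o'])); return c[:2]/c[2]
E
python3 - <<'E'
from h import *
for n in ('scene','side','wrist'):
    d=grab(n,n+'0'); print(n,d['origin'],d['attitude'])
a=[cv2.imread(f'pics/{n}0.png') for n in('scene','side')]
print(read_state())
E
```

```text
scene [ 0.96793933 -0.09579501  0.64768112] [-143.48271707   -0.96305185   92.67856954]
side [0.23990299 0.37876726 0.77780887] [-140.33004593    0.81298617 -150.46083969]
wrist [0.18620446 0.55004465 0.37284655] [1.63701539e+02 1.34852601e-01 6.41937732e+01]
{'time_s': 0.15, 'q': array([ 5.56045172e+01,  1.18747105e+01,  8.83847253e+01, -1.91856072e-04,
        7.98434195e+01, -8.62352957e+00]), 'joint_vel': array([ 0.01882712, -0.18159618, -0.26534275,  0.01454732,  0.032262  ,
        0.02637158]), 'tau': array([-7.18243646e-04, -3.83512759e+01, -2.92035162e+01, -2.08126503e-04,
        6.71172296e-03, -2.02674562e-05]), 'position': array([0.24975995, 0.51741834, 0.30298632]), 'tcp_rot': array([-1.79898279e+02, -1.52356033e-02,  1.54228067e+02]), 'wrist_force': array([-0.14972106, -0.38198215,  1.08427522]), 'ft_torque': array([-0.01876743,  0.02970221, -0.01382031]), 'gripper_force': 0.0, 'width': 1.003234498748132}
```

View pics/scene0.png

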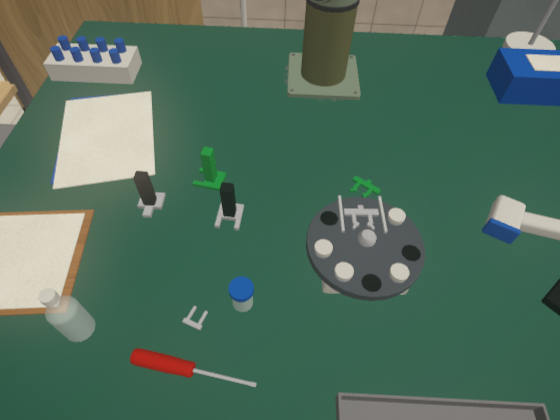

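View pics/side0.png

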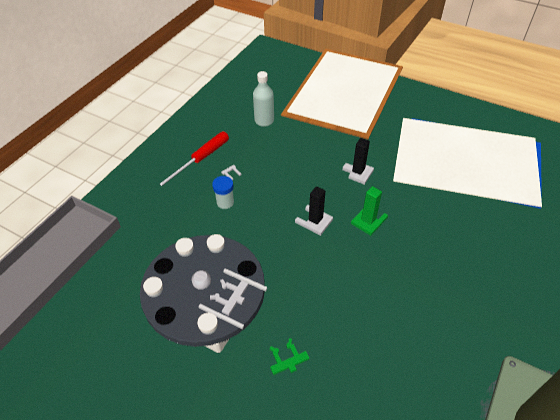

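Candidates for the fork: black-handled tool at scene (229,200), black-handled tool at (146,190), green tool at (208,167). The one at (229,200) shows two prongs, so it fits; (146,190) shows a single tongue. For the clip: the steel U in the track at (361,213). The green one at (366,186) and the small white U on the bench at (196,317) aren't meant. An enlarged crop should confirm this.

```bash
python3 - <<'E'
import cv2,numpy as np
s=cv2.imread('pics/scene0.png')
A=cv2.resize(s[145:245,125:258],None,fx=6,fy=6,interpolation=cv2.INTER_CUBIC)
cv2.imwrite('pics/cA.png',A)
B=cv2.resize(s[185:285,300:433],None,fx=6,fy=6,interpolation=cv2.INTER_CUBIC)
cv2.imwrite('pics/cB.png',B)
s=cv2.imread('pics/side0.png')
t=s[225:345,130:290]; t=cv2.resize(t,None,fx=5,fy=5,interpolation=cv2.INTER_CUBIC)
cv2.imwrite('pics/cC.png',t)
E
```

```text
(no output)
```

View pics/cA.png

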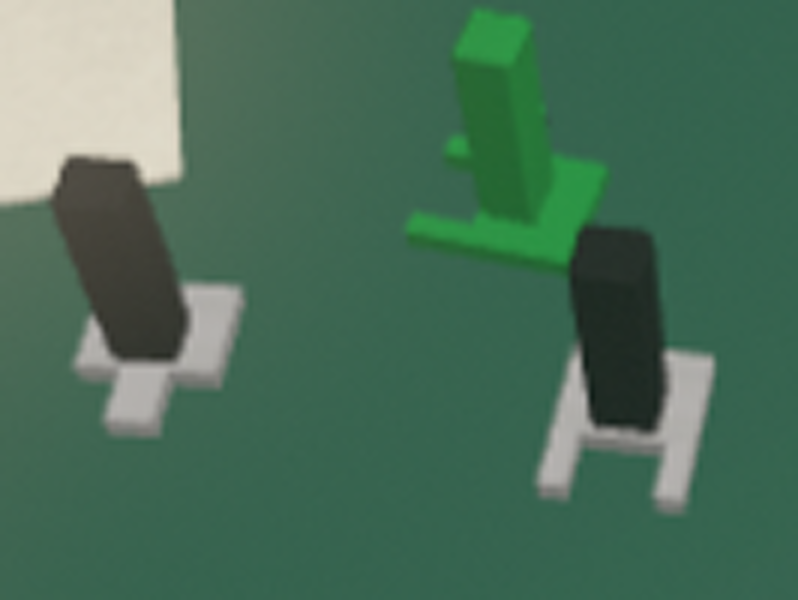

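View pics/cB.png

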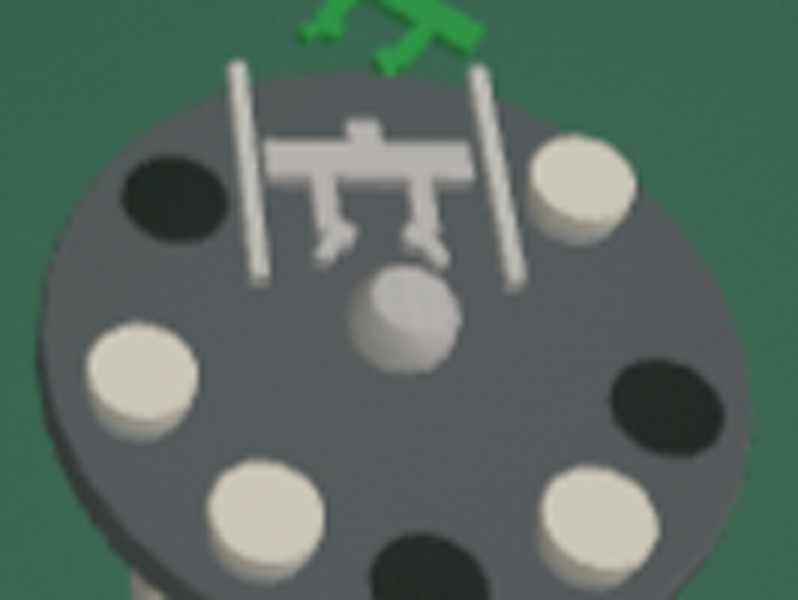

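Confirmed: in crop A the right-hand black tool has two tines, pointing down the image with tips at about (553,490) and (670,503). The left one has a single tongue and is the blade. Crop B shows the steel clip between the rails, its mouth toward the spindle and its tail to the rear at about (362,128).

```bash
python3 - <<'E'
from h import *
from scipy.optimize import least_squares
def px(ox,oy,k,l): return np.array([[(U+.5)/k-.5+ox,(V+.5)/k-.5+oy] for U,V in l])
def fit(f,P,uv,z0,x0):
    P=np.array(P,float)/1000
    def res(x):
        c,s=np.cos(x[2]),np.sin(x[2])
        return np.concatenate([proj(f,[x[0]+c*p[0]-s*p[1],x[1]+s*p[0]+c*p[1],z0+p[2]])-q for p,q in zip(P,uv)])
    r=least_squares(res,x0); print(np.round(r.x[:2],4),np.degrees(r.x[2]).round(2),'res',np.round(r.fun,1))
    return r.x
A=px(125,145,6,[(540,486),(567,488),(655,498),(685,502),(715,357),(585,228),(650,233)])
p0=ray('scene0',*A[1],.008); print(p0)
# tine direction: image down = toward camera +x ; image right = +y?
print([ray('scene0',*a,.008)[:2].round(4) for a in A[:5]])
i=1 if ray('scene0',*A[3],.008)[1]>ray('scene0',*A[0],.008)[1] else -1
fk=fit('scene0',[(34,-i*24,8),(34,-i*15,8),(34,i*15,8),(34,i*24,8),(-26,i*24,8),(-11,-i*12,90),(-11,i*12,90)],A,0,[p0[0]-.03,p0[1],0])
B=px(300,185,6,[(237,62),(478,66)])
Rr=px(300,185,6,[(237,62),(260,278),(478,66),(515,286)])
for b in Rr: print('rail',ray('scene0',*b,.064)[:2].round(4))
C=px(300,185,6,[(264,139),(470,141),(347,119),(377,120),(473,181),(267,183)])
for b in C: print('clip',ray('scene0',*b,.064)[:2].round(4))
E
```

```text
[ 0.52468063 -0.21652903  0.008     ]
[array([ 0.5244, -0.2255]), array([ 0.5247, -0.2165]), array([ 0.527 , -0.1873]), array([ 0.528 , -0.1774]), array([ 0.4673, -0.1733])]
[ 0.4927 -0.1992] -4.11 res [-0.1  0.2 -0.1  0.3  0.3  0.3 -0.2  0.1 -0.1  0.4 -0.9 -0.9  1.  -0.5]
rail [0.4779 0.0136]
rail [0.5614 0.0163]
rail [0.4749 0.0907]
rail [0.5599 0.0924]
clip [0.5086 0.0205]
clip [0.5056 0.0849]
clip [0.4991 0.047 ]
clip [0.4989 0.0564]
clip [0.5212 0.0841]
clip [0.5257 0.0204]
```

View pics/cC.png

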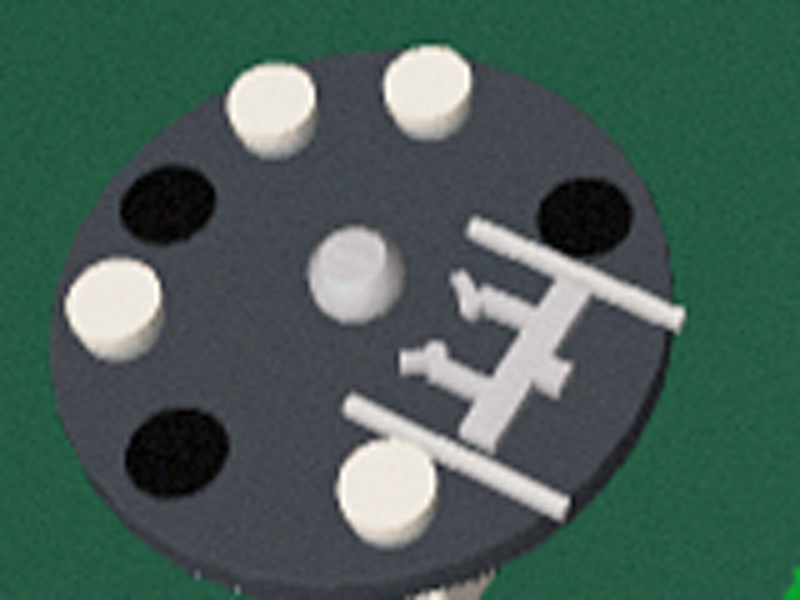

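```bash
python3 - <<'E'
from h import *
def px(ox,oy,k,l): return np.array([[(U+.5)/k-.5+ox,(V+.5)/k-.5+oy] for U,V in l])
for n,b in zip(['railF1','railR1','railF2','railR2'],px(130,225,5,[(473,228),(682,320),(348,404),(566,508)])): print(n,ray('side0',*b,.064)[:2].round(4))
for n,b in zip(['barA','barB','tail1','tail2'],px(130,225,5,[(594,287),(492,446),(573,368),(556,392)])): print(n,ray('side0',*b,.064)[:2].round(4))
print('head',ray('side0',*px(130,225,5,[(350,256)])[0],.082)[:2],ray('scene0',*px(300,185,6,[(422,293)])[0],.082)[:2])
print('green base',ray('scene0',*px(125,145,6,[(505,220)])[0],.008)[:2],'top',ray('scene0',*px(125,145,6,[(493,38)])[0],.09)[:2])
print('blade',ray('scene0',*px(125,145,6,[(100,175)])[0],.09)[:2])
print('fork top proj side',proj('side0',[.4927,-.1992,.09]),'tines',proj('side0',[.4927+.034,-.1992-.02,.008]))
E
```

```text
railF1 [0.5585 0.018 ]
railR1 [0.4778 0.0148]
railF2 [0.5565 0.0945]
railR2 [0.4751 0.0915]
barA [0.51   0.0181]
barB [0.5074 0.0846]
tail1 [0.4998 0.0478]
tail2 [0.4999 0.058 ]
head [0.57992086 0.0560653 ] [0.5764859  0.05940083]
green base [ 0.40972279 -0.25387201] top [ 0.40183016 -0.24929684]
blade [ 0.47038436 -0.36319466]
fork top proj side [316.64631646 191.11039497] tines [304.14687438 206.0206574 ]
```

```bash
python3 -m creep '[[1,12,-36,0,1.1],[1,12,-36,0,1.1],[1,12,-36,0,1.1],[1,12,-36,0,1.1],[1,12,-36,0,1.1],[1,12,-36,0,1.1],[1,12,-36,0,1.1],[1,12,-36,0,1.1],[1,12,-36,0,1.1],[1,12,-36,0,1.1],[1,12,-36,0,1.1],[1,12,-36,0,1.1],[1,12,-36,0,1.1],[1,12,-36,0,1.1],[1,12,-36,0,1.1],[1,12,-36,0,1.1],[1,12,-36,0,1.1],[1,12,-36,0,1.1],[1,12,-36,0,1.1],[1,12,-36,0,1.1]]' 40; python3 -m creep '[[0.6,0,0,-20,0],[0.6,0,0,-20,0],[0.6,0,0,-20,0],[0.6,0,0,0,0]]'; python3 -c "
from h import *
d=grab('wrist','w1'); print(d['origin'],d['attitude'])
print(proj('w1',[.4927,-.1992,.09]),proj('w1',[.4927+.034,-.2016,.008]))"
```

```text
time_s: 1.82
position: [0.49, -0.2041, 0.3035]
tcp_rot: [180.0, -0.0, 176.3]
wrist_force: [1.2, -0.3, 0.6]
width: 1.002
gripper_force: 0.0
time_s: 2.15
position: [0.4873, -0.2011, 0.2389]
tcp_rot: [179.7, -0.5, 176.2]
wrist_force: [-1.4, 0.9, -1.4]
width: 0.601
gripper_force: 0.0
[ 0.41740613 -0.19508162  0.30953382] [164.20412126  -0.24928057  86.14430404]
[278.12214563 227.54297147] [277.66595989 233.05049409]
```

View pics/w1.png

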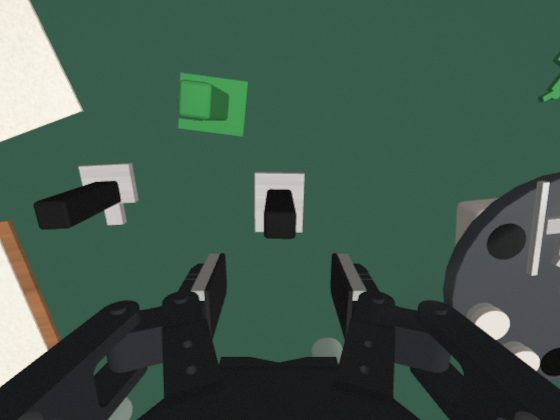

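The wrist view shows the fork handle top at about (280,228) and the sole between x = 255 and 304, within 2 px of the prediction. It lies between the open fingers' planes. Next I descend and grip.

```bash
python3 -m creep '[[0.6,3,3.5,-20,-0.2],[0.6,0,0,-25,0],[0.6,0,0,-25,0],[0.6,0,0,-25,0],[0.6,0,0,-20,0],[0.6,0,0,-15,0],[0.6,0,0,0,0],[0.6,0,0,0,0]]'; python3 -m creep '[[0,0,0,0,0],[0,0,0,0,0],[0,0,0,0,0],[0,0,0,0,0],[0,0,0,0,0],[0,0,0,0,0],[0,0,0,0,0],[0,0,0,0,0]]' 70
```

```text
time_s: 2.87
position: [0.4934, -0.1987, 0.1145]
tcp_rot: [-180.0, 0.0, 176.1]
wrist_force: [0.4, 0.2, 0.0]
width: 0.603
gripper_force: 0.0
time_s: 3.53
position: [0.4945, -0.1996, 0.1161]
tcp_rot: [-179.9, 0.2, 176.0]
wrist_force: [0.5, -0.6, 6.5]
width: 0.273
gripper_force: 69.5
```

```bash
python3 -m creep '[[0,0,0,10,0],[0,0,0,20,0],[0,0,0,20,0],[0,0,0,20,0],[0,0,0,20,0],[0,0,0,20,0],[0,0,0,10,0],[0,0,0,0,0]]'; python3 -m creep '[[0,-2,6,0,0.4],[0,-2,15,0,0.4],[0,-2,19,0,0.4],[0,-2,19,0,0.4],[0,-2,19,0,0.4],[0,-2,19,0,0.4],[0,-2,19,0,0.4],[0,-2,19,0,0.4],[0,-2,19,0,0.4],[0,-2,19,0,0.4],[0,-2,19,0,0.4],[0,-2,19,0,0.4],[0,-2,19,0,0.4],[0,-1,15,0,0.4],[0,0,6,0,0.2],[0,0,0,0,0],[0,0,0,0,0]]';  python3 -m creep '[[0,0,0,-15,0],[0,0,0,-15,0],[0,0,0,-10,0],[0,0,0,0,0],[0,0,0,0,0],[0,0,0,0,0]]'; python3 - <<'E'
from h import *
d=grab('scene','s2'); t=d['frame'][100:250,280:440]; cv2.imwrite('pics/s2c.png',cv2.resize(t,None,fx=4,fy=4,interpolation=cv2.INTER_CUBIC))
d=grab('side','e2'); t=d['frame'][190:350,130:290]; t=cv2.resize(t,None,fx=3.75,fy=3.75,interpolation=cv2.INTER_CUBIC)
cv2.imwrite('pics/e2c.png',t)
print(read_state()['position'],read_state()['tcp_rot'],read_state()['wrist_force'])
E
```

```text
time_s: 4.2
position: [0.4943, -0.1994, 0.237]
tcp_rot: [-179.8, 0.3, 176.0]
wrist_force: [0.8, 0.3, -0.8]
width: 0.271
gripper_force: 68.8
time_s: 5.62
position: [0.4651, 0.0526, 0.2329]
tcp_rot: [-180.0, -0.1, -178.1]
wrist_force: [0.4, -0.6, -1.1]
width: 0.272
gripper_force: 68.9
time_s: 6.12
position: [0.4665, 0.0519, 0.1943]
tcp_rot: [-180.0, 0.0, -178.2]
wrist_force: [0.4, 0.0, -2.8]
width: 0.272
gripper_force: 68.9
[0.46677946 0.05204489 0.1948211 ] [-1.79983483e+02  1.10382764e-01 -1.78189299e+02] [ 0.06260188  0.29677056 -1.61107032]
```

View pics/s2c.png

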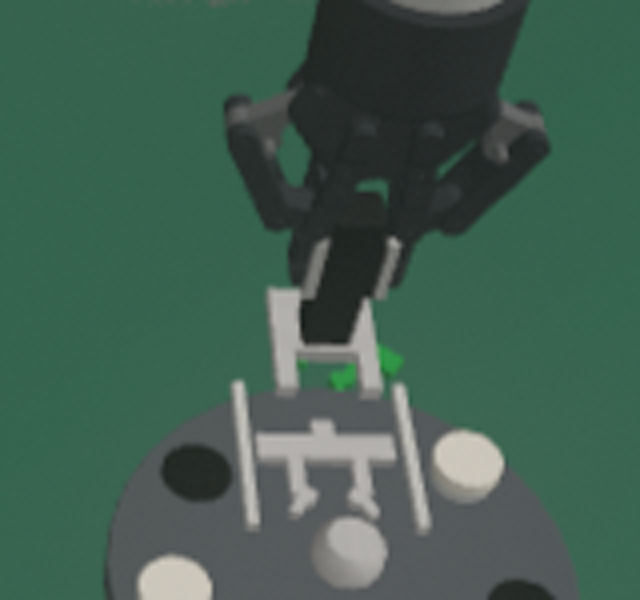

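The crop shows the fork held level and parallel to the rails. The tine front-top edges run from (276,385) to (382,391), behind the clip bar.

```bash
python3 - <<'E'
from h import *
def px(ox,oy,k,l): return np.array([[(U+.5)/k-.5+ox,(V+.5)/k-.5+oy] for U,V in l])
for b in px(280,100,4,[(275,386),(297,387),(361,392),(382,393)]): print(ray('s2',*b,.0868)[:2].round(4))
for b in px(280,100,4,[(257,434),(395,437)]): print('bar',ray('s2',*b,.064)[:2].round(4))
E
```

```text
[0.4989 0.0263]
[0.4989 0.0364]
[0.5001 0.0656]
[0.5001 0.0752]
bar [0.5095 0.021 ]
bar [0.5074 0.0855]
```

```bash
python3 -m creep '[[0,0,1.5,-6,0],[0,0,0,-6,0],[0,0,0,-4,0],[0,0,0,-2,0],[0,0,0,-1,0],[0,0,0,0,0],[0,0,0,0,0],[0,0,0,0,0]]'
```

```text
time_s: 6.88
position: [0.4662, 0.0538, 0.175]
tcp_rot: [-180.0, 0.0, -178.2]
wrist_force: [0.2, -0.6, -1.6]
width: 0.273
gripper_force: 69.0
```

```bash
python3 -m creep '[[0,3,0.1,0,0],[0,3,0.1,0,0],[0,3,0.1,0,0],[0,3,0.1,0,0],[0,3,0.1,0,0],[0,3,0.1,0,0],[0,3,0.1,0,0],[0,3,0.1,0,0],[0,3,0.1,0,0],[0,3,0.1,0,0],[0,0,0,0,0]]'; python3 -m creep '[[0,2,0.06,0,0],[0,2,0.06,0,0],[0,2,0.06,0,0],[0,2,0.06,0,0],[0,0,0,0,0]]'; python3 -m creep '[[0,2,0.06,0,0],[0,2,0.06,0,0],[0,2,0.06,0,0],[0,0,0,0,0]]'; python3 - <<'E'
from h import *
d=grab('scene','s3'); t=d['frame'][140:290,300:440]; A=cv2.resize(t,None,fx=4,fy=4,interpolation=cv2.INTER_CUBIC)
cv2.imwrite('pics/s3c.png',A)
E
```

```text
time_s: 7.8
position: [0.4968, 0.0548, 0.175]
tcp_rot: [-180.0, 0.0, -178.2]
wrist_force: [-0.0, -0.3, -2.1]
width: 0.271
gripper_force: 69.0
time_s: 8.22
position: [0.5044, 0.055, 0.1749]
tcp_rot: [-180.0, 0.0, -178.2]
wrist_force: [0.1, -0.6, -2.4]
width: 0.268
gripper_force: 69.0
time_s: 8.55
position: [0.5096, 0.0553, 0.1745]
tcp_rot: [180.0, -0.1, -178.2]
wrist_force: [-3.0, -0.4, -3.1]
width: 0.265
gripper_force: 69.0
```

View pics/s3c.png

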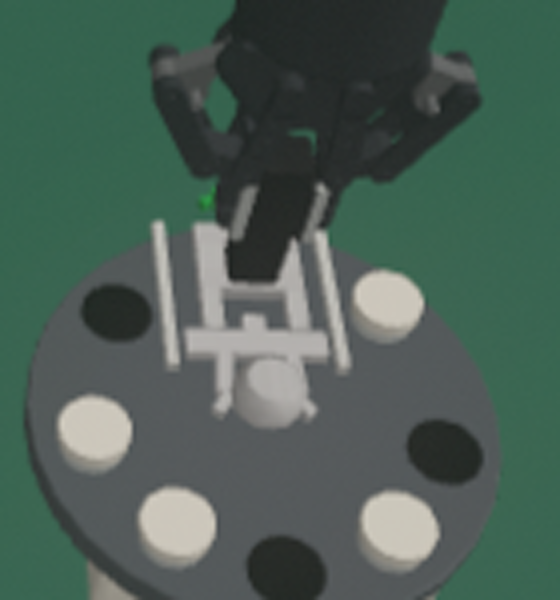

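```bash
python3 -m creep '[[0,0,0,0,0],[0,0,0,0,0],[0,0,0,0,0]]' 115; python3 -m creep '[[0,1.5,0.05,0,0],[0,1.5,0.05,0,0],[0,0,0,0,0]]'
```

```text
time_s: 8.85
position: [0.5096, 0.0553, 0.1746]
tcp_rot: [180.0, -0.1, -178.2]
wrist_force: [-3.6, -1.6, -2.0]
width: 0.266
gripper_force: 112.5
time_s: 9.1
position: [0.5139, 0.0553, 0.1752]
tcp_rot: [-180.0, 0.1, -178.2]
wrist_force: [-1.6, 0.3, -1.7]
width: 0.266
gripper_force: 112.5
```

The crop shows the tines against the bar, the tail between them, and the arms passing either side of the spindle. I push on to the stop.

```bash
python3 -m creep '[[0,1.5,0.05,0,0],[0,1.5,0.05,0,0],[0,0,0,0,0]]'; python3 -m creep '[[0,1.5,0.05,0,0],[0,1.5,0.05,0,0],[0,0,0,0,0]]'; python3 -m creep '[[0,1.5,0.05,0,0],[0,0,0,0,0]]'
```

```text
time_s: 9.35
position: [0.5174, 0.0553, 0.1757]
tcp_rot: [-180.0, 0.2, -178.2]
wrist_force: [0.3, -0.8, -1.2]
width: 0.269
gripper_force: 112.5
time_s: 9.6
position: [0.5196, 0.0555, 0.1751]
tcp_rot: [-180.0, 0.1, -178.2]
wrist_force: [-0.1, -0.1, -1.6]
width: 0.261
gripper_force: 112.5
time_s: 9.77
position: [0.5209, 0.0556, 0.175]
tcp_rot: [-180.0, 0.0, -178.2]
wrist_force: [0.6, 0.0, -1.7]
width: 0.266
gripper_force: 112.5
```

```bash
python3 -m creep '[[0,1,0.03,0,0],[0,1,0.03,0,0],[0,0,0,0,0],[0,0,0,0,0]]'; python3 - <<'E'
from h import *
d=grab('scene','s4'); A=cv2.resize(d['frame'][160:280,310:430],None,fx=4.6,fy=4.6,interpolation=cv2.INTER_CUBIC)
cv2.imwrite('pics/s4c.png',A)
E
```

```text
time_s: 10.1
position: [0.5226, 0.0556, 0.1749]
tcp_rot: [-180.0, 0.0, -178.2]
wrist_force: [-0.0, -1.3, -2.1]
width: 0.266
gripper_force: 112.5
```

View pics/s4c.png

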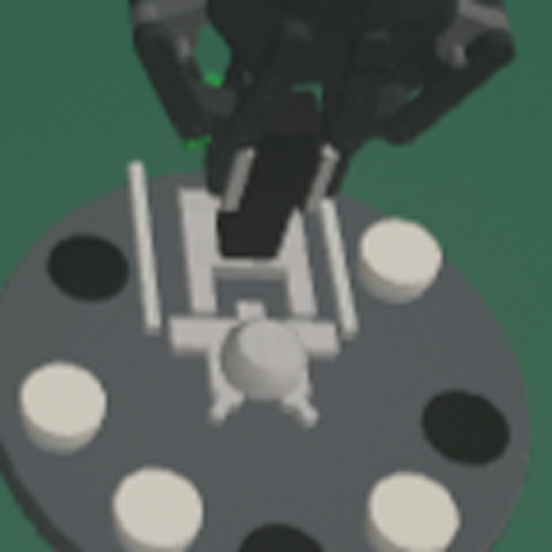

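The crop shows the arms past the neck, with the bar's rear edge from (171,318) to (338,322) and the tines close behind it. I'll compute the remaining travel.

```bash
python3 - <<'E'
from h import *
def px(ox,oy,k,l): return np.array([[(U+.5)/k-.5+ox,(V+.5)/k-.5+oy] for U,V in l])
for n,b in zip('b b r r t t'.split(),px(310,160,4.6,[(170,317),(338,322),(152,331),(350,333),(190,312),(315,318)])): print(n,ray('s4',*b,.067 if n=='t' else .064)[:2].round(4))
E
python3 -m creep '[[0,1,0.03,0,0],[0,1,0.03,0,0],[0,0,0,0,0]]';python3 -m creep '[[0,1,0.03,0,0],[0,1,0.03,0,0],[0,0,0,0,0]]'
```

```text
b [0.5558 0.0232]
b [0.5543 0.0889]
r [0.5629 0.0158]
r [0.5593 0.093 ]
t [0.5551 0.0305]
t [0.5551 0.0792]
time_s: 10.4
position: [0.5247, 0.0557, 0.1749]
tcp_rot: [-180.0, 0.0, -178.2]
wrist_force: [-0.4, 0.3, -1.6]
width: 0.266
gripper_force: 112.5
time_s: 10.65
position: [0.5256, 0.0558, 0.1744]
tcp_rot: [180.0, -0.2, -178.2]
wrist_force: [-3.2, 0.5, -1.0]
width: 0.265
gripper_force: 112.5
```

```bash
for i in 1 ; do python3 -m creep '[[0,1,0.03,0,0],[0,1,0.03,0,0],[0,0,0,0,0]]'; done; python3 -m creep '[[0,1,0.03,0,0],[0,0,0,0,0],[0,0,0,0,0]]'
```

```text
time_s: 10.9
position: [0.5263, 0.0558, 0.1745]
tcp_rot: [180.0, -0.4, -178.2]
wrist_force: [-8.0, -0.6, 4.4]
width: 0.265
gripper_force: 113.0
time_s: 11.15
position: [0.5266, 0.0558, 0.1745]
tcp_rot: [-180.0, -0.5, -178.2]
wrist_force: [-10.9, -1.5, 6.5]
width: 0.265
gripper_force: 113.2
```

```bash
python3 -m creep '[[0,1,0.03,0.3,0],[0,1,0.03,0.3,0],[0,0,0,0,0]]'; python3 -m creep '[[0,1,0.03,0.3,0],[0,1,0.03,0.3,0],[0,0,0,0,0],[0,0,0,0,0]]'
```

```text
time_s: 11.4
position: [0.5273, 0.0559, 0.1747]
tcp_rot: [-180.0, -0.7, -178.1]
wrist_force: [-13.6, -1.8, 8.5]
width: 0.268
gripper_force: 113.3
time_s: 11.73
position: [0.5279, 0.0559, 0.1748]
tcp_rot: [-180.0, -0.9, -178.1]
wrist_force: [-15.8, -2.2, 9.4]
width: 0.263
gripper_force: 113.4
```

Force rose steadily to 16 N, past the 12 N maximum snap force, with almost no further travel. That is the hard stop. I retreat, lift, and return to the fork's old spot.

```bash
python3 -m creep '[[0,-5,-0.15,0,0],[0,-5,-0.15,0,0],[0,-5,-0.15,0,0],[0,-5,-0.15,0,0],[0,0,0,8,0],[0,0,0,15,0],[0,0,0,15,0],[0,0,0,15,0],[0,0,0,7,0],[0,0,0,0,0]]'; python3 -m creep '[[0,-1.5,-6,0,-0.4],[0,-1.5,-15,0,-0.4],[0,-1.5,-19,0,-0.4],[0,-1.5,-19,0,-0.4],[0,-1.5,-19,0,-0.4],[0,-1.5,-19,0,-0.4],[0,-1.5,-19,0,-0.4],[0,-1.5,-19,0,-0.4],[0,-1.5,-19,0,-0.4],[0,-1.5,-19,0,-0.4],[0,-1.5,-19,0,-0.4],[0,-1.5,-19,0,-0.4],[0,-1.5,-19,0,-0.4],[0,-1,-15,0,-0.4],[0,0,-9,0,-0.2],[0,0,0,0,0],[0,0,0,0,0]]'; python3 -m creep '[[0,0,0,-15,0],[0,0,0,-25,0],[0,0,0,-25,0],[0,0,0,-25,0],[0,0,0,-15,0],[0,0,0,-6,0],[0,0,0,0,0],[0,0,0,0,0],[0,0,0,0,0]]'
```

```text
time_s: 12.57
position: [0.5154, 0.0553, 0.239]
tcp_rot: [-180.0, 0.4, -178.2]
wrist_force: [-0.0, 0.1, -2.2]
width: 0.263
gripper_force: 112.5
time_s: 13.98
position: [0.4925, -0.1985, 0.2352]
tcp_rot: [179.9, -0.1, 176.0]
wrist_force: [-0.2, -0.0, -2.4]
width: 0.264
gripper_force: 112.7
time_s: 14.73
position: [0.4941, -0.1989, 0.1265]
tcp_rot: [-179.9, 0.2, 176.1]
wrist_force: [0.7, 0.5, -2.1]
width: 0.265
gripper_force: 112.7
```

```bash
python3 -m creep '[[0,0,0,-3,0],[0,0,0,-2,0],[0,0,0,0,0],[0,0,0,0,0]]' 60; python3 - <<'E'
from h import *
d=grab('scene','s5')['frame']; e=grab('side','e5')['frame']
f=lambda t:cv2.resize(t,(400,400),interpolation=cv2.INTER_CUBIC)
A=np.hstack([f(d[190:270,325:405]),f(d[145:245,175:275])])
B=np.vstack([cv2.resize(e[240:340,150:283],(400,300)),])
C=cv2.resize(e[150:250,260:393],(400,300))
cv2.imwrite('pics/c5.png',cv2.resize(np.vstack([A,np.hstack([B,C])]),(686,600)))
E
```

```text
time_s: 15.07
position: [0.493, -0.1987, 0.1203]
tcp_rot: [-180.0, 0.0, 176.0]
wrist_force: [0.1, -0.2, -1.7]
width: 0.263
gripper_force: 112.7
```

View pics/c5.png

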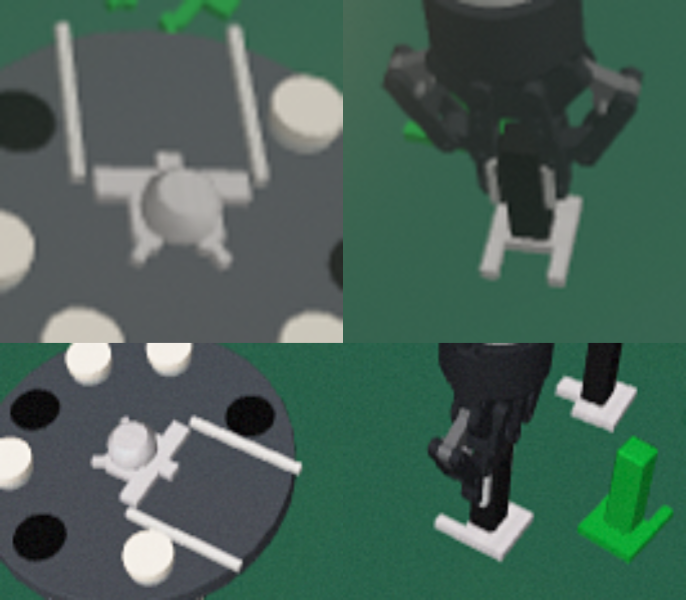

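The composite shows the clip round the spindle, its bar level with the rail ends at (77,180) and (262,185), and the fork held upright just above the bench with its tines forward. I'll check home numerically and lower to contact.

```bash
python3 - <<'E'
from h import *
k=4.2875
w=lambda U,V:ray('s5',(U+.5)/k-.5+325,(V+.5)/k-.5+190,.064)[:2]
b=(w(94,168)+w(250,172))/2; r=(w(77,181)+w(263,185))/2; rr=(w(62,24)+w(235,27))/2
u=(r-rr)/np.linalg.norm(r-rr); print('rail len',np.linalg.norm(r-rr),'bar behind rail front',(r-b)@u,'bar from rail rear',(b-rr)@u,'(home .0775)')
E
python3 -m creep '[[0,0,0,-1.5,0],[0,0,0,-1,0],[0,0,0,0,0],[0,0,0,0,0]]' 40
```

```text
rail len 0.08508172281171246 bar behind rail front 0.006641930459830508 bar from rail rear 0.07843979235188193 (home .0775)
time_s: 15.5
position: [0.4929, -0.1986, 0.1174]
tcp_rot: [180.0, -0.0, 176.0]
wrist_force: [0.6, -0.1, -1.7]
width: 0.267
gripper_force: 112.7
```

```bash
python3 -m creep '[[0,0,0,-1,0],[0,0,0,0,0],[0,0,0,0,0]]'; python3 -m creep '[[0,0,0,-1,0],[0,0,0,0,0],[0,0,0,0,0]]'
```

```text
time_s: 15.75
position: [0.493, -0.1986, 0.1165]
tcp_rot: [180.0, -0.0, 176.0]
wrist_force: [0.0, -0.3, -2.0]
width: 0.266
gripper_force: 112.7
time_s: 16.0
position: [0.4931, -0.1987, 0.1162]
tcp_rot: [-180.0, 0.0, 176.0]
wrist_force: [-2.1, 0.7, 4.3]
width: 0.268
gripper_force: 113.4
```

Contact with the bench. I release slowly, then rise.

```bash
python3 -m creep '[[0.3,0,0,0,0],[0.32,0,0,0,0],[0.35,0,0,0,0],[0.4,0,0,0,0],[0.5,0,0,0,0],[0.6,0,0,0,0],[0.6,0,0,0,0],[0.6,0,0,0,0]]' 20; python3 -m creep '[[0.6,0,0,5,0],[0.6,0,0,15,0],[0.6,0,0,25,0],[0.6,0,0,25,0],[0.6,0,0,30,0],[0.6,0,0,30,0],[0.6,0,0,10,0],[0.6,0,0,0,0],[0.6,0,0,0,0]]'; python3 - <<'E'
from h import *
a=cv2.imread('pics/scene0.png').astype(int); d=grab('scene','s6')['frame']
# compare fork foot region & carousel rest: fork sole pixels (bright grey) centroid before/after
def c(im,y0,y1,x0,x1):
    g=im[y0:y1,x0:x1].astype(int); m=(g.min(2)>120); ys,xs=np.nonzero(m); return xs.mean()+x0,ys.mean()+y0,m.sum()
print('fork sole',c(a,200,235,210,250),c(d,200,235,210,250))
k=lambda im:(lambda m:(np.nonzero(m)[1].mean()+215,np.nonzero(m)[0].mean()+175,m.sum()))(im[175:222,215:242].max(2)<55)
print('handle',k(a),k(d))
print('blade diff',np.abs(a-d)[160:220,130:168].mean(),'clip diff vs s5',np.abs(cv2.imread('pics/s5.png').astype(int)-d)[200:270,330:400].mean())
E
```

```text
time_s: 16.67
position: [0.493, -0.1986, 0.1155]
tcp_rot: [180.0, -0.0, 176.0]
wrist_force: [0.8, -0.0, -0.1]
width: 0.599
gripper_force: 0.0
time_s: 17.42
position: [0.493, -0.1986, 0.2557]
tcp_rot: [-180.0, 0.0, 176.0]
wrist_force: [0.1, 0.1, -1.0]
width: 0.602
gripper_force: 0.0
fork sole (np.float64(230.52758620689656), np.float64(215.56896551724137), np.int64(290)) (np.float64(231.02439024390245), np.float64(215.0383275261324), np.int64(287))
handle (np.float64(227.5279805352798), np.float64(198.90754257907543), np.int64(411)) (np.float64(228.2257281553398), np.float64(198.39077669902912), np.int64(412))
blade diff 0.4523391812865497 clip diff vs s5 0.45571428571428574
```

The fork stands upright within a pixel of where it started, the blade hasn't moved, and the clip hasn't moved since it was seated. Handing in.

```bash
python3 -c "
from rig import ticket
print(ticket.hand_in())"
```

```text
the job is handed in; nothing more can be done
None
```

The clip was pushed to its hard stop round the spindle using only the fork, the fork is back upright and released where it first stood, the blade tool was not moved, and the job was handed in at about 17.5 s.

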